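# Seat the keyed drive shaft in the pulley hub and hold it home

## Robot

A 6-joint arm with a two-finger parallel gripper is mounted at the origin on the work surface; the furniture and walls round the work are solid. World frame = base frame: x ahead of the robot, y to its left, z up, the work surface at z = 0. Lengths are in m, angles in rad, forces in N, time in s.
With the tool pointing down it reaches from about 0.375 to 0.9 m from the base axis. Payload 3.1 kg.
Tool frame: the origin (TCP) lies on the centre line of the jaws, within the pads' length; the fingertips stand robot.tip_reach ahead of it and the grasp point (between the pads) lies 8 mm behind it (robot.tip_reach is the distance from the TCP to the fingertips, in m); z points along the fingers, y is the line along which they close (so a half turn about z gives the same grasp; the last joint's range is limited). The gripper opens to 87 mm and grips with 3 to 60 N. Pads are 19 mm wide; open, the fingers measure 117 mm over their backs; the gripper's body (75 mm by 190 mm) begins 51 mm behind the grasp point.
Start: joints at [-1.514, 0.527, 1.433, -0, 1.181, -0.178], TCP at [0.145, -0.608, 0.207] pointing down, gripper open.
Joint ranges: [-3.08, 3.08], [-0.75, 2.2], [0.22, 2.44], [-1.43, 4.57], [0, 2.65], [-2.85, 2.85]. Speed limits (rad/s): [2.79, 2.79, 3.14, 3.14, 3.14, 3.14].

## Interface

Orientations are given as a unit quaternion [x, y, z, w].
In Python, from rig import robot gives the robot as it stands.
- The arm moves only by the tool jog_arm, never from a script. Its argument "motion" is one flat list of numbers, 7 for each row, row after row: the shift along the tool's x, y, z scaled (see below), then the turn, a rotation vector about the tool's x, y, z scaled (see below), then the gripper's target within -1 to 1 (shut at 1, half-way at 0, fully open at -1). In form: [x, y, z, rx, ry, rz, hand, x, y, z, rx, ry, rz, hand, ...]. A call has 1 to 12 rows; each row shifts and turns the commanded pose from where the row before left it, along the tool's axes as they then stand; what a row does not reach is not made up. The controller multiplies each number of a shift by 4 cm and each number of a turn by 4 degrees. A row lasts 1/8 s, in which the tool goes at most 62.5 mm and 10.7 degrees, less where a joint would pass 70% of its speed; a pose out of reach is approached as far as the arm can. A call with a number of a shift or a turn outside -1 to 1 is refused whole. A call with a gripper value outside its range is refused whole. The fingers move at their own pace and stop on an object; "grip_force" is the grip in N (left out, the last holds). Time passes only in rows, so rows that do not move let the fingers close. It gives the time, the measured TCP pose, the force, the opening and the grip force at its end, in the units of the state.
- robot.get_obs(): the state, without advancing time (a new reading comes with each control period).
- robot.camera(name): name is "side" or "top"; returns the picture (400x640x3 uint8, blue, green, red); there is no depth.
- robot.calibration(name): a dict with "fx", "fy", "cx", "cy" (pixels), "dist_coeffs" ([k1, k2, p1, p2, k3] as OpenCV has them; the pictures are not rectified), "R" (3x3) and "t" (3): a world point X has camera coordinates R X + t. Camera axes: x right, y down, z forward; pixel columns grow to the right and rows downward; lengths in m; the calibration is good to about 2 mm. A picture is of the moment at which its call begins. calibration takes no time and is no camera call.
- robot.hand_in(): hands the job in; it is judged then, once.
The state is a dict: "time": time; "q": joint angles; "joint_velocities": joint speeds; "joint_torque": joint torques, N m; "position": TCP position; "tool_rot": TCP orientation; "ft_force": force on the tool from outside, world axes, zero at the start; "moment": the same for the moment, N m; "grip_width": finger opening in m; "grip_force": force on a finger pad.
Only numpy, scipy, OpenCV 4.12 (cv2) and the standard library are available. Lean on these libraries where they do the work, as an engineer would, in place of code of your own. Each camera call takes 0.05 s, during which the arm holds its last target. There are 200 camera calls.

## Task

Take the shaft that has a key along its side out of the parts bin, leaving the other two parts in the bin, and push it nose-down into the bore of the drive pulley, turning it until the key slips into the keyway. Keep pushing against the ejector spring in the bore until the shoulder of the square head sits flush on the hub's face. Do not let go: the program finishes while you still grip the head and hold the shaft pressed fully home, so that I can tighten the grub screw.

Things in the scene. Friction and masses are not known exactly. Their poses are not given: they have to be found in the camera images.
- hub: fixed spoked metal pulley, axis upright: flange 124 mm wide, 6 mm thick; rim 108 mm wide, z 16 to 46 mm; central boss 54 mm wide, its flat top face 60 mm above the table is the highest part. Origin on the bore axis at table height, z up. The boss has an upright 25 mm bore with a full-depth keyway 9 mm wide, reaching 21 mm from the axis, on the +x side. Does not turn. Place and yaw vary
- hub_mouth (a point): centre of the bore's mouth, on the boss's top face, 60 mm above the table; axes as the hub's (x towards the keyway)
- ejector (a joint): spring-loaded ejector disc inside the bore: metres it is pressed down. 0 = free, disc 40 mm below the boss face; 0.010 = shaft fully home. The spring pushes up with about 4.5 N at 0 and 9 N at 0.010 and lifts the shaft again when it is let go
- keyed_shaft: steel keyed shaft, loose, 0.14-0.28 kg, 95 mm tall, standing on its nose in any one compartment. Origin at the centre of the nose end, z up, x towards the key. Round part 22 mm wide, z 0 to 50 mm, nose bevelled. Key: bar 7 mm wide on the +x side, out to 18.5 mm from the axis, z 12 to 46 mm, so a 12 mm plain nose leads. Square head 28 x 28 mm (sides along x, y), z 50 to 95 mm; its underside is the shoulder
- keyed_shaft_head (a point): centre of the keyed shaft's square head, 72.5 mm above the nose end and 22.5 mm above the shoulder; axes as the shaft's. When home it is 82.5 mm above the table
- bin: grey plastic parts bin, fixed, 245 x 72 x 22 mm, walls and floor 4 mm, open above, three compartments in a row along its x, centres at x -80, 0 and +80 mm. The shaft starts with its key within 0.6 rad of the bin's -x. Origin at the centre of its underside. Place and yaw vary
- plain_shaft_head (a point): centre of the square head of the plain shaft, the same as the keyed one but without a key; loose, in another compartment; leave it in the bin
- bushing_mid (a point): centre of a brass bushing, ring 42 mm across, 25 mm hole, 34 mm tall, loose, standing in the remaining compartment; leave it in the bin
Mind the look-alikes: they are no part of the job. What is shaped like the keyed_shaft but blue or green is not meant.

How it is judged:
On the way, in this order (a step that is already met when the one before it is completed fails the run):
1. the keyed shaft is gripped and lifted clear of the bin (height (world z) of keyed_shaft above 0.045 m and contact force between the fingers and keyed_shaft above 1 N), for 0.1 s.
2. the key has slipped into the keyway (z of keyed_shaft in the frame of hub_mouth below -0.018 m and horizontal distance between keyed_shaft and hub_mouth below 0.004 m and angle between the x axis of keyed_shaft and the x axis of hub, either way round below 0.3 rad), for 0.1 s.
At the end, for the whole second after the job is handed in: key in the keyway (axis within 4 mm, turned within 0.25 rad, upright within 0.08), shoulder within 2 mm of the hub face, ejector pressed over 8 mm, pressing down with over 5 N, still gripped (over 2 N) and at rest; plain shaft and bushing still in the bin (value of joint ejector above 0.008 m and z of keyed_shaft_head in the frame of hub_mouth below 0.0245 m and horizontal distance between keyed_shaft_head and hub_mouth below 0.005 m and horizontal distance between keyed_shaft and hub_mouth below 0.004 m and angle between keyed_shaft's own z axis and vertical below 0.08 rad and angle between the x axis of keyed_shaft and the x axis of hub, either way round below 0.25 rad and contact force between keyed_shaft and hub above 5 N and contact force between the fingers and keyed_shaft above 2 N and linear speed of keyed_shaft below 0.02 m/s and horizontal distance between each of plain_shaft_head, bushing_mid and bin below 0.13 m and height (world z) of plain_shaft_head below 0.1 m and height (world z) of bushing_mid below 0.06 m); the arm keeps its last pose, push and grip.
It fails at once if the plain shaft or the bushing is taken out of the bin (height (world z) of plain_shaft_head above 0.115 m or height (world z) of bushing_mid above 0.065 m or horizontal distance between any of plain_shaft_head, bushing_mid and bin above 0.15 m).
It also fails if it takes over 45 s, if anything falls off the work surface, if the arm or the gripper's body presses on something with over 40 N, if the wrist force passes 120 N, or if a joint passes its speed limit or range.

## Working session

There is one attempt and no reset: what is moved stays moved. The work goes in short steps, Python scripts to look and compute and a tool call to move; the robot and the scene stay as the last step left them, time stands still between calls to the robot, and variables do not carry over. Pictures are saved under pics/ and viewed, at most 10 in all, crops included, and the job is handed in when it is done.

Besides the shell and the picture viewer there is one more tool, called after "Call:" as name(argument=value, ...), one argument or row to a line, values as JSON. jog_arm: Moves the arm, as the interface text tells. Shifts and turns lie within -1 to 1; 1 stands for 4 cm of shift or 4 degrees of turn. Its arguments: {"type":"object","properties":{"motion":{"type":"array","items":{"type":"number"}},"grip_force":{"type":"number"}},"required":["motion"]}

```bash
mkdir -p pics; ls; python3 - <<'E'
from rig import robot
import cv2
for n in("side","top"):
    cv2.imwrite(f"pics/{n}0.png",robot.camera(n)); c=robot.calibration(n); print(n,c)
o=robot.get_obs(); print(o, robot.tip_reach)
E
```

```text
pics
side {'fx': 383.67995632103396, 'fy': 383.67995632103396, 'cx': 320.3621729732005, 'cy': 192.99746244898176, 'dist_coeffs': array([-0.02697683,  0.        ,  0.        ,  0.        ,  0.        ]), 'R': array([[ 0.9998157 , -0.01376994, -0.01337771],
       [-0.01890678, -0.5852558 , -0.81062826],
       [ 0.00333292,  0.81073179, -0.58540828]]), 't': array([-0.53488788, -0.02076031,  1.01954835])}
top {'fx': 497.3400625778532, 'fy': 497.3400625778532, 'cx': 321.562399319951, 'cy': 191.92753012231543, 'dist_coeffs': array([0.04452829, 0.        , 0.        , 0.        , 0.        ]), 'R': array([[ 0.01363323, -0.99980877,  0.01402023],
       [-0.99554065, -0.0148813 , -0.09315234],
       [ 0.09334317, -0.01268774, -0.99555315]]), 't': array([-0.14907699,  0.52905799,  1.0719306 ])}
{'time': 0.1, 'q': array([-1.51445531e+00,  5.28394660e-01,  1.43377206e+00,  1.19880139e-05,
        1.18143542e+00, -1.78474124e-01]), 'joint_velocities': array([ 0.00150442, -0.00236531, -0.00332687,  0.00074054,  0.0022616 ,
        0.00024247]), 'joint_torque': array([-3.93262308e-04, -4.40986061e+01, -1.77151251e+01,  6.33732369e-02,
        5.34054777e-02, -5.09724418e-05]), 'position': array([ 0.14542234, -0.60712644,  0.20605703]), 'tool_rot': array([ 9.93115411e-01,  1.17135698e-01,  6.68506911e-05, -1.00252994e-03]), 'ft_force': array([ 0.24660402, -0.06024293, -0.16560673]), 'moment': array([ 0.01908217, -0.00953893, -0.01802841]), 'grip_force': 0.0, 'grip_width': 0.08698587473679738} 0.011
```

View pics/side0.png

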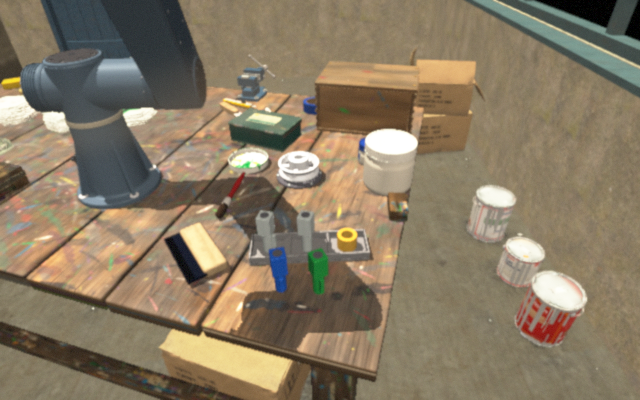

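View pics/top0.png

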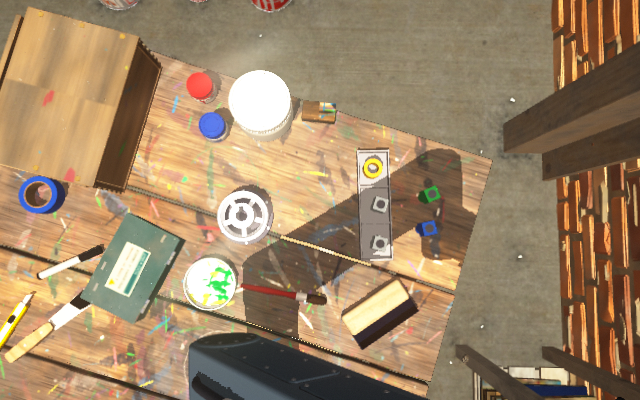

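```bash
python3 - <<'E'
import cv2,numpy as np
s=cv2.imread("pics/side0.png");t=cv2.imread("pics/top0.png")
a=cv2.resize(s[200:300,240:380],(560,400),interpolation=cv2.INTER_CUBIC)
b=cv2.resize(t[140:270,340:400],(240,520),interpolation=cv2.INTER_CUBIC)
c=cv2.resize(t[180:250,210:280],(560,560),interpolation=cv2.INTER_CUBIC)
im=np.zeros((520,800,3),np.uint8);im[:400,:560]=a;im[:,560:]=b
cv2.imwrite("pics/c1.png",im);cv2.imwrite("pics/c2.png",c)
E
```

```text
(no output)
```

View pics/c1.png

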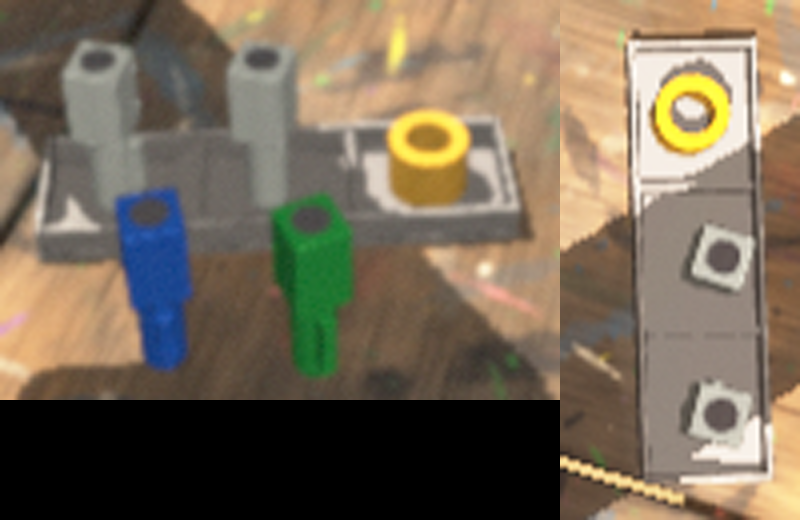

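View pics/c2.png

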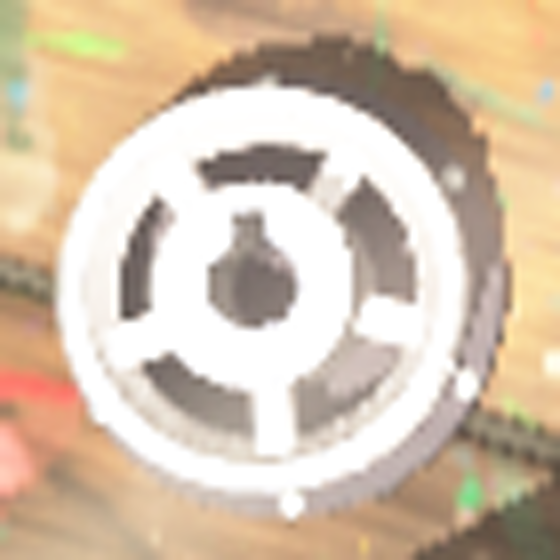

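```bash
cat > h.py <<'E'
import cv2,numpy as np
from rig import robot
def K(c): return np.array([[c["fx"],0,c["cx"]],[0,c["fy"],c["cy"]],[0,0,1]])
def ray(n,uv):
    c=robot.calibration(n); R=np.array(c["R"])
    p=cv2.undistortPoints(np.array(uv,float).reshape(-1,1,2),K(c),c["dist_coeffs"]).reshape(-1,2)
    return -R.T@c["t"], np.c_[p,np.ones(len(p))]@R
def onz(n,uv,z):
    o,d=ray(n,uv); return (o+d*((z-o[2])/d[:,2])[:,None])[:,:2]
def tri(ut,us):
    a,d=ray("top",ut); b,e=ray("side",us); d=d[0]; e=e[0]
    s=np.linalg.lstsq(np.c_[d,-e],b-a,rcond=None)[0]; P,Q=a+d*s[0],b+e*s[1]
    return (P+Q)/2,np.linalg.norm(P-Q)
def comp(im,box,lo,hi,amin):   # blobs with gray in lo..hi: centroid, area, contour
    x0,y0,x1,y1=box; f=8
    g=cv2.resize(cv2.cvtColor(im[y0:y1,x0:x1],cv2.COLOR_BGR2GRAY),None,fx=f,fy=f,interpolation=cv2.INTER_LINEAR)
    cs,_=cv2.findContours(cv2.inRange(g,lo,hi),cv2.RETR_CCOMP,cv2.CHAIN_APPROX_NONE); r=[]
    for c in cs:
        a=cv2.contourArea(c)/f/f
        if a>amin:
            m=cv2.moments(c); C=(c.reshape(-1,2)+.5)/f-.5+[x0,y0]
            r.append((np.array([m["m10"],m["m01"]])/m["m00"]/f-.5+[x0,y0]+.5/f,a,C))
    return r
E
python3 - <<'E'
from h import *
s=cv2.imread("pics/side0.png");t=cv2.imread("pics/top0.png")
for n in("top","side"): print(n,ray(n,[[320,200]])[0])
for im,box,lo,hi,nm in((t,(228,200,260,232),0,170,"bore top"),(s,(285,148,315,168),0,170,"bore side"),
  (t,(370,232,392,256),0,95,"holeA top"),(t,(370,194,392,218),0,95,"holeB top"),(s,(256,208,275,222),0,95,"holeA side"),(s,(298,208,315,222),0,95,"holeB side"),
  (t,(370,232,392,256),150,256,"headA"),(t,(370,194,392,218),150,256,"headB")):
    for c in comp(im,box,lo,hi,4): print(nm,c[0].round(2),round(c[1],1),[np.round(x,1) for x in cv2.minAreaRect(c[2].astype(np.float32))])
for y in range(206,216,2): print(s[y,258:276].mean(1).astype(int))
a=s[205:260,245:325]; a=cv2.convertScaleAbs(a,alpha=1.8,beta=-60)
b=cv2.convertScaleAbs(t[190:262,355:400],alpha=1.3,beta=-60)
im=np.zeros((576,800,3),np.uint8); im[:330,:480]=cv2.resize(a,(480,330),interpolation=cv2.INTER_CUBIC)
im[:504,485:800]=cv2.resize(b,(315,504),interpolation=cv2.INTER_CUBIC); cv2.imwrite("pics/c3.png",im)
E
```

```text
top [ 0.42867374 -0.12757504  1.11853697]
side [ 0.53099872 -0.84609573  0.57286758]
bore top [250.76 229.59] 24.5 [array([252. , 229.4]), array([ 4.2, 10.3]), np.float64(85.9)]
bore top [233.53 228.31] 51.2 [array([233.6, 228.6]), array([14.3,  5.9]), np.float64(29.7)]
bore top [241.02 214.42] 91.3 [array([240.2, 214. ]), array([13.7, 10.4]), np.float64(60.9)]
bore top [228.38 209.46] 15.3 [array([228.8, 211.3]), array([13.8,  2.4]), np.float64(90.0)]
bore top [256.23 209.  ] 67.7 [array([255.6, 209. ]), array([14.4,  7.6]), np.float64(90.0)]
bore top [242.04 201.03] 43.3 [array([241.9, 201.4]), array([ 3.8, 15.2]), np.float64(90.0)]
bore side [294.66 165.72] 12.8 [array([294.8, 165.7]), array([3.5, 5.1]), np.float64(90.0)]
bore side [308.  164.1] 31.8 [array([308. , 163.6]), array([6. , 8.2]), np.float64(75.7)]
bore side [300.35 149.25] 90.7 [array([299.5, 150. ]), array([ 4.9, 29.9]), np.float64(90.0)]
holeA top [379.91 243.28] 31.3 [array([379.9, 243.1]), array([6.2, 6.4]), np.float64(90.0)]
holeA top [371.62 241.89] 19.3 [array([371.4, 241.3]), array([ 3.1, 12. ]), np.float64(14
[... 650 characters left out ...]
4(90.0)]
headA [381.46 246.18] 304.4 [array([381.7, 244.9]), array([21. , 19.5]), np.float64(90.0)]
headA [379.77 243.34] 58.9 [array([379.8, 243.4]), array([8.6, 8.7]), np.float64(68.2)]
headB [380.55 203.77] 181.4 [array([380.6, 203.8]), array([14.1, 14.3]), np.float64(16.9)]
headB [380.38 203.78] 58.7 [array([380.4, 203.7]), array([8.6, 8.6]), np.float64(14.0)]
[66 63 69 75 73 74 75 77 79 73 74 74 68 65 51 43 34 44]
[76 79 79 79 79 75 74 73 70 72 72 67 59 52 41 34 48 63]
[ 75  94 120 133 126 113 105 100  92  86  84  80  70  59  50  57  67  75]
[ 94 132 144 139 129 119 108 111 116 129 146 149 140 135 115  93  82  80]
[140 143 111  83  75  73  77  73  73  82 111 148 159 151 132 108  85  83]
```

View pics/c3.png

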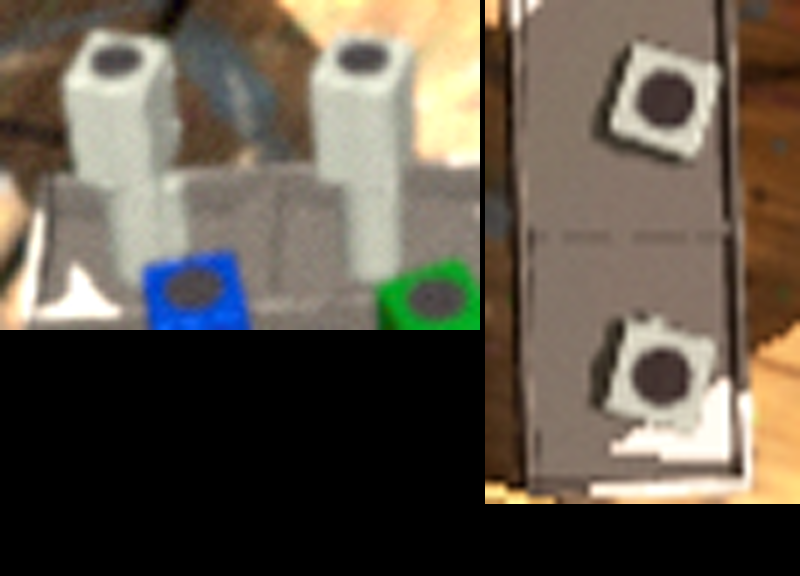

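```bash
python3 - <<'E'
from h import *
from scipy.optimize import least_squares
s=cv2.imread("pics/side0.png");t=cv2.imread("pics/top0.png")
P,e=tri([379.91,243.28],[263.86,214.61]); print("A top centre",P,e)
print("B",tri([380.57,203.92],[304.97,214.27]))
for th in(150,180,200):
    c=min(comp(t,(228,200,260,232),0,th,40),key=lambda c:np.hypot(*(c[0]-[241,214.4])))
    W=onz("top",c[2],.06)
    f=least_squares(lambda p:np.minimum(np.abs(np.hypot(*(W-p[:2]).T)-p[2]),.002),[*np.median(W,0),.0125]).x
    d=W-f[:2]; r=np.hypot(*d.T); k=d[r>.016]; v=k.mean(0) ; print("bore",th,f.round(4),r.max().round(4),"yaw",np.arctan2(v[1],v[0]).round(3))
for th in(170,200):
  for c in comp(s,(290,150,310,164),0,th,5): print("bore side",th,c[0],c[1],tri(c[2].mean(0)*0+[241.02,214.42],c[0]))
# outer white outline of hub
# head A: lower bound mask; exclude sunlit
for lo,hi in((150,225),(160,215)):
    for c in comp(t,(368,230,392,258),lo,hi,40):
        W=onz("top",c[2],P[2]); r=cv2.minAreaRect((W*1000).astype(np.float32)); print("headA",lo,c[1].round(),r)
for c in comp(t,(370,194,392,218),150,256,100):
    print("headB",cv2.minAreaRect((onz("top",c[2],P[2])*1000).astype(np.float32)))
print(t[234:254,370:392].mean(2).astype(int))
E
```

```text
A top centre [ 0.42145212 -0.26075749  0.10054447] 0.0012798856984046637
B (array([ 0.50191786, -0.26200745,  0.10043408]), np.float64(0.0014219289405948553))
bore 150 [0.4798 0.0272 0.0129] 0.0146 yaw nan
bore 180 [0.4761 0.029  0.0111] 0.0186 yaw 0.09
bore 200 [0.4762 0.029  0.0117] 0.0191 yaw 0.095
bore side 170 [307.15581266 162.48910623] 8.1875 (array([0.48956244, 0.03322072, 0.03822036]), np.float64(0.022251039728999132))
bore side 170 [307.38559473 150.36066595] 7.3125 (array([0.4896514 , 0.02735317, 0.07842174]), np.float64(0.0261303363787092))
bore side 200 [305.97833598 162.26813359] 17.2421875 (array([0.48798121, 0.03298947, 0.03924042]), np.float64(0.019183751824449317))
bore side 200 [297.95735134 156.5858563 ] 10.7734375 (array([0.47732695, 0.02906086, 0.06048821]), np.float64(0.0001982165735614289))
bore side 200 [300.25737903 150.30727151] 24.21875 (array([0.48037346, 0.02651669, 0.0802256 ]), np.float64(0.007735779346432596))<stdin>:10: RuntimeWarning: Mean of empty slice.
  ret = um.true_divide(
Traceback (most recent call last):
AttributeError: 'float' object has no attribute 'round'
```

```bash
python3 - <<'E'
from h import *
t=cv2.imread("pics/top0.png")
for c in comp(t,(370,194,392,218),150,256,100):
    print("headB",cv2.minAreaRect((onz("top",c[2],.1)*1000).astype(np.float32)))
print(t[234:254,370:392].mean(2).astype(int))
E
```

```text
headB ((501.5878601074219, -262.2571105957031), (28.819278717041016, 29.46591567993164), 73.81845092773438)
[[136 138 137 137 138 138 124 120 138 134 137 137 136 136 137 136 136 137
  137 102  66 130]
 [136 136 130 117 116 150 130 109 144 176 157 139 136 136 135 136 137 136
  136 102  65 121]
 [134 136 113  92  83 172 180 174 184 202 171 142 123 136 137 136 137 137
  137 103  62 121]
 [137 137  99  85  79 191 203 208 206 205 190 178 165 160 141 138 136 137
  137 112  65 122]
 [136 137  96  85 103 205 205 206 205 207 204 203 201 189 183 177 185 159
  139 119  66 122]
 [138 123  91  83 150 205 205 195 182 162 157 165 176 199 206 205 209 192
  133 116  66 119]
 [130 100  85  81 181 201 193 147 124  91  88 102 119 172 201 202 203 193
  135 116  64 120]
 [110  88  84  84 196 203 158  99  89  87  87  92  91 116 195 203 203 179
  143 119  66 118]
 [ 94  84  83 107 200 192 118  91  88  89  90  90  91  90 169 199 207 164
  139 118  70 119]
 [ 90  84  86 154 199 177 103  90  89  88  90  90  91  89 142 198 206 139
  135 129  74 119]
 [ 96  83  79 184 200 190 106  91  90  87  91  92  90  92 159 
[... 168 characters left out ...]
1  90  91 120 185 204 214 238
  240 240 129 192]
 [ 89  85 157 202 204 202 201 174 144 111 109 122 156 177 199 205 232 239
  240 240 128 227]
 [117 106 147 173 187 197 206 204 192 173 172 178 200 202 206 208 238 240
  240 240 130 213]
 [136 131 119 128 147 159 169 172 200 208 208 203 204 204 206 198 237 240
  240 240 131 192]
 [136 137 137 135 130 124 121 132 203 177 184 179 204 208 209 210 238 241
  240 240 143 179]
 [138 137 138 134 137 137 205 210 230 210 214 212 208 199 207 232 240 240
  240 240 155 164]
 [136 135 136 136 137 205 239 241 240 241 241 241 229 224 226 238 240 240
  240 240 155 156]
 [137 136 136 204 212 238 241 241 240 241 240 240 240 240 240 240 240 240
  240 240 156 149]]
```

Three grey/brass things are in the bin. In the side view the keyed shaft candidates are A (264,214) and B (305,214), with the bushing at (347,238). A is the one: its stem is wider on the right, and the key nub shows past its head at top-view (379,235). B's stem is plain, and the blue and green ones are decoys.
The hub bore is at top-view (241,214), with its keyway pointing up in the image. Heights check out: head top about 0.1005, boss face about 0.0605.

Call:
jog_arm(
  motion=[0.4,-0.3,0,0,0,0,-1,0.8,-0.62,0,0,0,0.6,-1,0.8,-0.62,0,0,0,0.6,-1,0.8,-0.62,0,0,0,0.6,-1,0.8,-0.62,0,0,0,0.6,-1,0.8,-0.62,0,0,0,0.6,-1,0.8,-0.62,0,0,0,0.6,-1,0.8,-0.62,0,0,0,0.6,-1,0.8,-0.62,0,0,0,0.6,-1,0.4,-0.3,0,0,0,0.6,-1,0,0,0,0,0,0.6,-1,0,0,0,0,0,0,-1],
  grip_force=30,
)

```text
time: 1.6
position: [0.4119, -0.3612, 0.2068]
tool_rot: [0.996, -0.091, -0.0, -0.001]
ft_force: [0.1, -0.9, -0.2]
grip_width: 0.0869
grip_force: 0.0
```

```bash
cat >> h.py <<'E'
from scipy.spatial.transform import Rotation as Rn
def st():
    o=robot.get_obs(); R=Rn.from_quat(o["tool_rot"]); X=R.as_matrix()
    return o,X,np.arctan2(X[1,0],X[0,0])
def go(x,y,z,yaw):   # units of jog (4 cm, 4 deg): the turn, then the shift in the present tool axes / after the turn
    o,X,a=st(); T=np.c_[[np.cos(yaw),np.sin(yaw),0],[np.sin(yaw),-np.cos(yaw),0],[0,0,-1]]
    d=np.array([x,y,z])-o["position"]; w=np.degrees(Rn.from_matrix(X.T@T).as_rotvec())/4
    print("t",o["time"].__round__(2),"pos",o["position"].round(4),"yaw",round(a,3),"q",o["q"].round(2),"F",o["ft_force"].round(1),"w",round(o["grip_width"],4),round(o["grip_force"],1))
    print("turn",w.round(2),"shift now",(X.T@d/.04).round(2),"shift after turn",(T.T@d/.04).round(2))
E
python3 -c "
from h import *
go(.4215,-.2608,.072,-.247)"
```

```text
t 1.6 pos [ 0.4119 -0.3612  0.2068] yaw -0.182 q [-0.92  0.42  1.63  0.    1.09  0.83] F [ 0.1 -0.9 -0.2] w 0.0869 0.0
turn [-0.01  0.01  0.93] shift now [-0.22 -2.51  3.37] shift after turn [-0.38 -2.49  3.37]
```

Call:
jog_arm(
  motion=[0,-0.8,0,0,0,0.93,-1,-0.19,-0.85,0,0,0,0,-1,-0.19,-0.84,0,0,0,0,-1,0,0,0.5,0,0,0,-1,0,0,0,0,0,0,-1,0,0,0,0,0,0,-1],
)

```text
time: 2.35
position: [0.4197, -0.2626, 0.1873]
tool_rot: [0.992, -0.124, 0.0, 0.0]
ft_force: [0.1, -0.7, 0.4]
grip_width: 0.087
grip_force: 0.0
```

```bash
python3 -c "
from h import *
go(.4215,-.2608,.072,-.247)"
```

```text
t 2.35 pos [ 0.4197 -0.2626  0.1873] yaw -0.249 q [-0.79  0.38  1.77  0.    0.98  1.03] F [ 0.1 -0.7  0.4] w 0.087 0.0
turn [ 0.   -0.01 -0.03] shift now [ 0.03 -0.06  2.88] shift after turn [ 0.03 -0.05  2.88]
```

Call:
jog_arm(
  motion=[0.03,-0.05,0.6,0,0,0,-1,0,0,0.8,0,0,0,-1,0,0,0.8,0,0,0,-1,0,0,0.5,0,0,0,-1,0,0,0.18,0,0,0,-1,0,0,0,0,0,0,0,0,0,0,0,0,0,0.3,0,0,0,0,0,0,1,0,0,0,0,0,0,1,0,0,0,0,0,0,1,0,0,0,0,0,0,1],
  grip_force=30,
)

```text
time: 3.72
position: [0.4212, -0.2605, 0.0718]
tool_rot: [0.992, -0.124, 0.0, 0.0]
ft_force: [-0.7, 0.1, 0.0]
grip_width: 0.0348
grip_force: 0.0
```

```bash
python3 -c "
from h import *
go(.4215,-.2608,.18,-.247)"
```

```text
t 3.73 pos [ 0.4212 -0.2605  0.0718] yaw -0.249 q [-0.78  0.58  1.87  0.    0.69  1.04] F [-0.7  0.1  0. ] w 0.0348 0.0
turn [ 0.   -0.   -0.03] shift now [ 0.01  0.   -2.7 ] shift after turn [ 0.01  0.   -2.7 ]
```

Still closing; finish the closing.

Call:
jog_arm(
  motion=[0,0,0,0,0,0,1,0,0,0,0,0,0,1,0,0,0,0,0,0,1,0,0,0,0,0,0,1],
)

```text
time: 4.22
position: [0.4212, -0.2606, 0.0718]
tool_rot: [0.992, -0.124, 0.0, 0.0]
ft_force: [-0.0, 0.1, 0.4]
grip_width: 0.0278
grip_force: 30.0
```

Call:
jog_arm(
  motion=[0,0,-0.4,0,0,0,1,0,0,-0.7,0,0,0,1,0,0,-0.8,0,0,0,1,0,0,-0.5,0,0,0,1,0,0,0,0,0,0,1],
)

```text
time: 4.85
position: [0.4219, -0.2611, 0.1688]
tool_rot: [0.992, -0.124, 0.001, 0.001]
ft_force: [-0.3, 0.1, -1.8]
grip_width: 0.0275
grip_force: 30.0
```

```bash
python3 -c "
from h import *
go(.476,.029,.165,.09)"
```

```text
t 4.85 pos [ 0.4219 -0.2611  0.1688] yaw -0.249 q [-0.78  0.41  1.79  0.    0.93  1.04] F [-0.3  0.1 -1.8] w 0.0275 30.0
turn [ 0.03 -0.04 -4.86] shift now [-0.48 -7.36  0.08] shift after turn [ 2.  -7.1  0.1]
```

Call:
jog_arm(
  motion=[0,0,0,0,0,-0.9,1,0,0,0,0,0,-1,1,0,0,0,0,0,-1,1,0,0,0,0,0,-1,1,0,0,0,0,0,-0.96,1],
)

```text
time: 5.48
position: [0.4203, -0.2598, 0.1661]
tool_rot: [0.999, 0.046, -0.001, -0.001]
ft_force: [-0.5, -0.2, -1.2]
grip_width: 0.0278
grip_force: 30.0
```

Call:
jog_arm(
  motion=[0.1,-0.4,0,0,0,0,1,0.22,-0.78,0,0,0,0,1,0.24,-0.85,0,0,0,0,1,0.24,-0.85,0,0,0,0,1,0.24,-0.85,0,0,0,0,1,0.24,-0.85,0,0,0,0,1,0.24,-0.85,0,0,0,0,1,0.24,-0.8,0,0,0,0,1,0.14,-0.5,0,0,0,0,1,0.1,-0.37,0,0,0,0,1,0,0,0,0,0,0,1,0,0,0,0,0,0,1],
)

```text
time: 6.98
position: [0.475, 0.0292, 0.1676]
tool_rot: [0.999, 0.045, -0.0, 0.0]
ft_force: [-0.5, -0.4, -2.1]
grip_width: 0.0275
grip_force: 30.0
```

```bash
python3 - <<'E'
from h import *
go(.476,.029,.14,.09)
s=robot.camera("side");t=robot.camera("top")
cv2.imwrite("pics/s1.png",s);cv2.imwrite("pics/t1.png",t)
im=np.zeros((560,800,3),np.uint8)
im[:480,:400]=cv2.resize(s[90:186,260:340],(400,480),interpolation=cv2.INTER_CUBIC)
im[:480,400:]=cv2.resize(t[166:262,200:280],(400,480),interpolation=cv2.INTER_CUBIC)
cv2.imwrite("pics/c4.png",im)
E
```

```text
t 6.97 pos [0.475  0.0292 0.1676] yaw 0.09 q [-0.17  0.39  1.84 -0.    0.91  1.31] F [-0.5 -0.4 -2.1] w 0.0275 30.0
turn [ 0.    0.01 -0.  ] shift now [0.02 0.01 0.69] shift after turn [0.02 0.01 0.69]
```

View pics/c4.png

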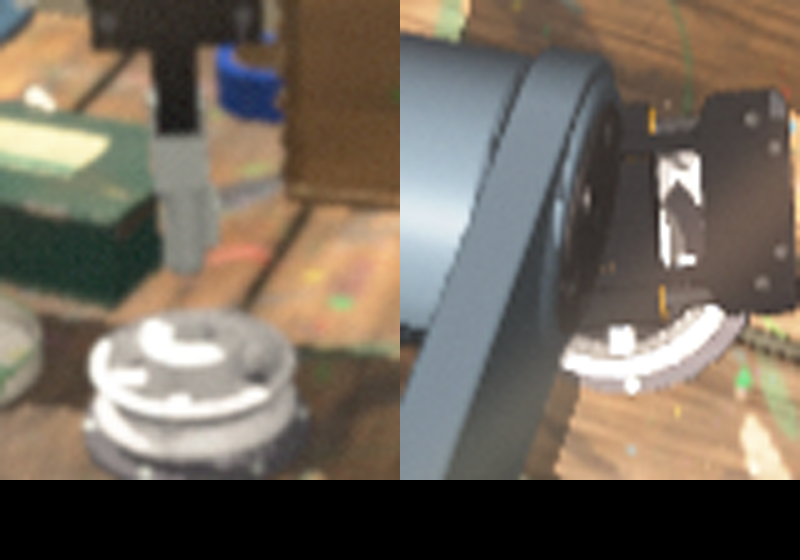

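```bash
python3 - <<'E'
from h import *
s=cv2.imread("pics/s1.png"); s0=cv2.imread("pics/side0.png")
d=np.abs(s.astype(int)-s0).sum(2)
for y in (119,121,123,125,128,130,132,136,139,141,143,145): print(y,d[y,286:310])
def atx(u,v,y):
    o,r=ray("side",[[u,v]]); r=r[0]; return o+r*(y-o[1])/r[1]
for u,v in((296,122),(297,122)): print(atx(u,v,.02))
print("bore side on z=.06",onz("side",[[297.96,156.59]],.06))
E
```

```text
119 [  7   5   8  22  55  68  68  73  76  78  65  61  65  89 129 102  12  10
   6  11  17  26  24   7]
121 [  6  19  14  13  43  71  57  68  70  84 105 135 215 260 248 144  26   4
  10  13  14   8   5  14]
123 [  3   7  11  18  58  76  60  57  76 130 218 277 290 279 191  85  18  21
   7  11  17  10  18  12]
125 [ 12   4   7   4  30  66 122 164 220 276 274 287 292 284 164  62  26  11
  14   4  11  10  16   4]
128 [ 17   4  16   2  63 181 229 246 256 281 272 285 272 237 141  69  66  39
  11  15  14  21  18  20]
130 [  5  27  10  10   8  94 219 216 257 270 277 285 276 241 142  65  65  95
  27   3  19  18  20  15]
132 [  5   5  10   3  12 128 260 267 268 263 293 289 295 240 149  25  44  42
  15  11   9  15  14  14]
136 [  4  12  12   9  10  90 208 262 282 282 279 272 220  95  62  91  92  72
  32  13  14  16  18  12]
139 [  4  14   6   5   8  29 119 250 266 227 137  92 107 122 126 104  82  45
  22  16  10  16  22  14]
141 [  4  24   8   4  16  20 124 206 143  76  84  90  91  91  80  53  24  15
  12  12   9  14  16  21]
143 [  2   7   7  13   9   5  14  33  80 104  96  83  84  81  59  17  25  18
   6  23   7   4  17  12]
145 [ 9 22  7 11 16 15 12 26 49 47 49 44 46 30 17 16 13 19 19 16 16  6  9 14]
[0.47760772 0.02       0.16392621]
[0.48006182 0.02       0.1638757 ]
bore side on z=.06 [[0.47718558 0.02985325]]
```

Call:
jog_arm(
  motion=[0.02,0.01,0.4,0,0,0,1,0,0,0.4,0,0,0,1,0,0,0.1,0,0,0,1,0,0,0.1,0,0,0,1,0,0,0.1,0,0,0,1,0,0,0.05,0,0,0,1,0,0,0,0,0,0,1],
)

```text
time: 7.95
position: [0.4761, 0.0292, 0.1218]
tool_rot: [0.999, 0.045, 0.0, -0.0]
ft_force: [0.6, 0.1, -1.8]
grip_width: 0.0279
grip_force: 30.0
```

Call:
jog_arm(
  motion=[0,0,0.1,0,0,0,1,0,0,0.08,0,0,0,1,0,0,0.05,0,0,0,1,0,0,0.05,0,0,0,1,0,0,0,0,0,0,1],
)

```text
time: 8.57
position: [0.476, 0.0292, 0.1104]
tool_rot: [0.999, 0.045, -0.0, -0.0]
ft_force: [-0.3, 0.6, -1.1]
grip_width: 0.0276
grip_force: 30.0
```

Call:
jog_arm(
  motion=[0,0,0.1,0,0,0,1,0,0,0.1,0,0,0,1,0,0,0.1,0,0,0,1,0,0,0.1,0,0,0,1,0,0,0.1,0,0,0,1,0,0,0,0,0,0,1],
)

```text
time: 9.32
position: [0.4758, 0.0292, 0.0902]
tool_rot: [0.999, 0.045, -0.0, -0.0]
ft_force: [0.5, -0.1, -1.2]
grip_width: 0.0275
grip_force: 30.0
```

Call:
jog_arm(
  motion=[0,0,0,0,0,0,1,0,0,0.05,0,0,0,1,0,0,0.07,0,0,0,1,0,0,0.07,0,0,0,1,0,0,0.05,0,0,0,1,0,0,0,0,0,0,1],
  grip_force=55,
)

```text
time: 10.07
position: [0.4765, 0.0291, 0.0812]
tool_rot: [0.999, 0.045, 0.0, 0.0]
ft_force: [-0.5, 0.4, 5.1]
grip_width: 0.0273
grip_force: 55.0
```

Call:
jog_arm(
  motion=[0,0,0.05,0,0,0,1,0,0,0.04,0,0,0,1,0,0,0.04,0,0,0,1,0,0,0,0,0,0,1,0,0,0,0,0,0,1],
)

```text
time: 10.7
position: [0.4766, 0.0291, 0.0776]
tool_rot: [0.999, 0.045, 0.001, 0.0]
ft_force: [-3.5, 0.5, 19.4]
grip_width: 0.0277
grip_force: 55.0
```

Call:
jog_arm(
  motion=[0,0,0.02,0,0,0,1,0,0,0,0,0,0,1,0,0,0,0,0,0,1,0,0,0,0,0,0,1],
)

```text
time: 11.2
position: [0.4767, 0.0292, 0.0776]
tool_rot: [0.999, 0.045, 0.001, 0.0]
ft_force: [-4.5, 0.0, 26.4]
grip_width: 0.0274
grip_force: 55.0
```

```bash
python3 - <<'E'
from h import *
go(.476,.029,.0778,.09)
s=robot.camera("side")
cv2.imwrite("pics/c5.png",cv2.resize(s[110:190,260:340],(560,560),interpolation=cv2.INTER_CUBIC))
E
```

```text
t 11.2 pos [0.4767 0.0292 0.0776] yaw 0.09 q [-0.17  0.55  1.91 -0.    0.67  1.31] F [-4.5  0.  26.4] w 0.0274 55.0
turn [ 0.01 -0.03  0.01] shift now [-0.02  0.   -0.01] shift after turn [-0.02  0.   -0.01]
```

View pics/c5.png

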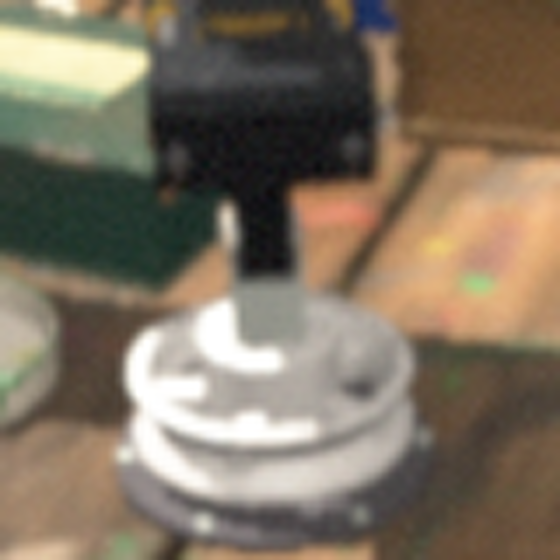

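The picture shows the square head sitting on the boss face at crop (270,340), with no stem visible. The force rises without any further travel, so the shaft is home.

```bash
python3 -c "
from rig import robot
print(robot.hand_in())"
```

```text
the job is handed in; nothing more can be done
None
```

The keyed shaft is in the pulley bore with its key in the keyway, and I handed the job in at about 11 s still gripping the head (55 N) and pressing down (about 26 N at the wrist); the shoulder looked flush on the hub face, but the hand-in returned no verdict.

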